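# Shut the tool case and shoot its bolt

## Task

Close the tool case with the pliers inside: slide its lid fully home against the back of the case, then push the slide bolt across until its tip bottoms in the keeper on the lid, and seat it there with a firm press of about 15 N. Both drag: push slowly, by feel, never with more than 20 N; leave the offcut on the deck and the tape measure where they are.

Things in the scene. Friction and masses are not known exactly. Their poses are not given: they have to be found in the camera images.
- case: Wooden tool case fixed to the bench, x -110 to +110, y -100 to +115 mm from its origin (on the bench), 53 mm high. Its +x is the way the lid closes. On the -y side the lid channel (y -92 to +15) with grooves (side play 1.5 mm each way, height play 2 mm); on the +y side a fixed deck (y +9 to +115, top at 52 mm) that carries the slide bolt.
- lid: Loose plywood sliding lid, 200 (x) x 104 (y) x 8 mm, 0.3 to 0.6 kg, drags 2 to 12 N (more if pressed down), starts 45 to 80 mm open. Origin: centre of its underside, 38 mm above the bench; axes parallel to the case's. Home when its far edge meets the case's rigid back wall: origin then at x = 0, y about -38.5 mm in the case's frame. The robot must not press it with more than 20 N.
- finger_bar (a point): Top centre of the wooden finger bar on the lid: bar 14 (x) x 60 (y) mm, standing 22 mm above the lid's top face. Push its -x side to close the lid.
- keeper_mouth (a point): Mouth centre of the steel keeper on the lid, 24 mm above the lid's underside: blind pocket open to the lid's +y, 15 mm wide (x), 16 high, 20 deep (rigid bottom at -20 mm along the lid's y). Block 31 mm wide, its top 13 mm above this point. With the lid home it lies opposite the bolt; with the lid over 3 mm short the bolt strikes the cheek.
- bolt: Steel slide bolt in straps on a plate on the deck: 12 mm round rod, tip chamfered 2 mm. Slides only along the case's y (-y: towards the lid); steady drag 9 N, so about 15 N at the knob seats it; stays where left; 49 mm of travel (more than the keeper allows), starts 0 to 6 mm from fully back. Origin: on the rod's axis under the knob, 62 mm above the bench. Never push it with over 20 N.
- bolt_knob (a point): Middle of the bolt's upright knob: a cylinder of 14 mm diameter, 26 mm tall, from 9 to 35 mm above the rod's axis (this point is 22 mm above it). The straps before and behind it reach 9 mm above the rod's axis. Push its +y side towards the lid.
- bolt_tip (a point): Centre of the bolt's flat tip, 68 mm along the case's -y from the bolt's origin.
- offcut: Loose wooden offcut 50 x 50 x 19 mm lying on the case's deck on the robot's side of the bolt; leave it there. Origin: centre of its underside.
- pliers: Red-handled pliers lying inside the case under the lid; leave them there.
- tape_measure: Yellow tape measure standing on the bench, 38 x 97 x 66 mm; leave it.

How it is judged:
On the way, in this order (a step that is already met when the one before it is completed fails the run):
1. the lid is fully home against the back of the case (within 2 mm) (x of lid in the frame of case above -0.002 m), for 0.2 s.
2. the bolt's tip is on the bottom of the keeper (within 2 mm) and is pressed there, at least 3 N beyond the bolt's drag (y of bolt_tip in the frame of keeper_mouth below -0.018 m and x of bolt_tip in the frame of keeper_mouth between -0.004 and 0.004 m and contact force between bolt and lid above 3 N), for 0.05 s.
At the end, for the whole second after the job is handed in: The lid is home (within 4 mm of the back wall, the bolt's own slack included), the bolt's tip is inside the keeper's pocket and within 2 mm of its bottom, and lid and bolt are at rest (x of lid in the frame of case above -0.004 m and y of bolt_tip in the frame of keeper_mouth below -0.018 m and x of bolt_tip in the frame of keeper_mouth between -0.004 and 0.004 m and z of bolt_tip in the frame of keeper_mouth between -0.006 and 0.006 m and linear speed of each of lid, bolt below 0.01 m/s); the robot touches nothing.
It fails at once if the lid is pressed by the robot with more than 20 N (contact force between lid and the fingers above 20 N or contact force between lid and the arm above 20 N).
It fails at once if the bolt is pushed by the robot with more than 20 N (contact force between bolt and the fingers above 20 N or contact force between bolt and the arm above 20 N).
It fails at once if the offcut on the deck or the tape measure is moved by more than 15 mm (distance of any of offcut, tape_measure from where it was at the start of the episode above 0.015 m).
It fails at once if the pliers are taken out of the case (distance of pliers from where it was at the start of the episode above 0.03 m).
It also fails if it takes over 69 s, if anything falls off the work surface, if the arm or the gripper's body presses on something with over 40 N, if the wrist force passes 120 N, or if a joint passes its speed limit or range.

## Robot

A 6-joint arm with a two-finger parallel gripper is mounted at the origin on the work surface; the furniture and walls round the work are solid. World frame = base frame: x ahead of the robot, y to its left, z up, the work surface at z = 0. Lengths are in m, angles in rad, forces in N, time in s.
With the tool pointing down it reaches from about 0.375 to 0.975 m from the base axis. Payload 3.8 kg.
Tool frame: the origin (TCP) lies at the very end of the fingers, on their centre line; the grasp point (between the pads) lies 19 mm behind it; z points along the fingers, y is the line along which they close (so a half turn about z gives the same grasp; the last joint's range is limited). The gripper opens to 85 mm and grips with 20 to 120 N. Pads are 22 mm wide; open, the fingers measure 114 mm over their backs; the gripper's body (76 mm by 85 mm) begins 54 mm behind the grasp point. The pads swing forward as they close: fully open they stand 13 mm farther back than shut.
Start: joints at [-1.142, 0.264, 1.604, -0, 1.274, -0.037], TCP at [0.303, -0.603, 0.231] pointing down, gripper open.
Joint ranges: [-2.63, 2.63], [-0.94, 2.18], [0.31, 2.57], [-1.31, 4.45], [0, 2.66], [-2.55, 2.55]. Speed limits (rad/s): [2.57, 2.57, 3.14, 3.14, 3.14, 3.14].

## Interface

Orientations are given as a rotation vector (axis times angle).
In Python, from workcell import monitor, viewer, workorder gives the robot as it stands.
- The arm moves only by the tool jog_arm, never from a script. Its argument "commands" is a list of rows, each an object with "travel": the shift along the tool's x, y, z in mm, a list of three; "rot": the turn, a rotation vector about the tool's x, y, z in degrees, a list of three; "claw": the closure in counts, from 0 (fully open) to 255 (shut). A call has exactly 5 rows; each row shifts and turns the commanded pose from where the row before left it, along the tool's axes as they then stand; what a row does not reach is not made up. A row lasts 1/10 s, in which the tool goes at most 50 mm and 8.59 degrees, less where a joint would pass 70% of its speed; a pose out of reach is approached as far as the arm can. A call is refused whole if a number of a shift passes 50 or a number of a turn 8.59, either way. A call with a gripper value outside its range is refused whole. The fingers move at their own pace and stop on an object; "force" is the grip in N (left out, the last holds). Time passes only in rows, so rows that do not move let the fingers close, or fill a call up. It gives the time, the measured TCP pose, the force, the opening and the grip force at its end, in the units of the state.
- monitor.read_state(): the state, without advancing time (a new reading comes with each control period).
- viewer.read_camera(name): name is "scene" or "side" or "wrist"; returns a dict with "color" (400x640x3 uint8, blue, green, red), "camera_matrix" (3x3 intrinsics, pixels), "R" (3x3) and "t" (3): a world point X has camera coordinates R X + t. Camera axes: x right, y down, z forward; pixel columns grow to the right and rows downward; lengths in m; the calibration is good to about 2 mm. A picture is of the moment at which its call begins. There is no depth.
- workorder.finish_job(): hands the job in; it is judged then, once.
The state is a dict: "time": time; "q": joint angles; "joint_vel": joint speeds; "joint_torque": joint torques, N m; "tool_pos": TCP position; "tcp_rot": TCP orientation; "wrist_force": force on the tool from outside, world axes, zero at the start; "torque": the same for the moment, N m; "width": opening from 0.0 (shut) to 1.0 (fully open); "grip_force": force on a finger pad.
Only numpy, scipy, OpenCV 4.12 (cv2) and the standard library are available. Lean on these libraries where they do the work, as an engineer would, in place of code of your own. Each camera call takes 0.05 s, during which the arm holds its last target. There are 200 camera calls.

## Working session

There is one attempt and no reset: what is moved stays moved. The work goes in short steps, Python scripts to look and compute and a tool call to move; the robot and the scene stay as the last step left them, time stands still between calls to the robot, and variables do not carry over. Pictures are saved under pics/ and viewed, at most 10 in all, crops included, and the job is handed in when it is done.

Besides the shell and the picture viewer there is one more tool, called as a command line: name --argument value ..., lists and objects as JSON in quotes. jog_arm: Moves the arm, as the interface text tells. Its arguments: {"type":"object","properties":{"commands":{"type":"array","items":{"type":"object","properties":{"travel":{"type":"array","items":{"type":"number"}},"rot":{"type":"array","items":{"type":"number"}},"claw":{"type":"number"}}}},"force":{"type":"number"}},"required":["commands"]}

```bash
mkdir -p pics; cat > h.py <<'E'
import cv2,numpy as np
from workcell import monitor,viewer,workorder
def snap(n,f):
    c=viewer.read_camera(n); cv2.imwrite('pics/'+f+'.png',c['color']); np.savez('pics/'+f+'.npz',K=c['camera_matrix'],R=c['R'],t=c['t'])
def onz(f,uv,z):
    d=np.load('pics/'+f+'.npz'); r=d['R'].T@np.linalg.inv(d['K'])@np.array([*uv,1.]); o=-d['R'].T@d['t']
    return o+r*(z-o[2])/r[2]
def proj(f,X):
    d=np.load('pics/'+f+'.npz'); p=d['K']@(d['R']@np.array(X)+d['t']); return p[:2]/p[2]
E
python3 -c "
from h import *
snap('scene','s1');snap('side','d1')
for f in('s1','d1'):
  d=np.load('pics/'+f+'.npz');print(-d['R'].T@d['t'])
s=monitor.read_state();print(s)"
```

```text
[ 0.07160943 -0.68231041  0.53684509]
[ 0.53258957 -0.63723628  0.59704533]
{'time': 0.1, 'q': array([-1.14186432e+00,  2.64691989e-01,  1.60525925e+00,  6.11762753e-06,
        1.27370607e+00, -3.69200814e-02]), 'joint_vel': array([ 0.00068055, -0.00044708, -0.00405387,  0.00125001, -0.00015221,
       -0.00066903]), 'joint_torque': array([ 7.96000204e-04, -5.16706860e+01, -3.68589163e+01,  2.84287768e-05,
        6.28209280e-03, -2.03627941e-07]), 'tool_pos': array([ 0.30290757, -0.60246548,  0.2300652 ]), 'tcp_rot': array([-3.05478348e+00, -7.24689334e-01,  6.22202838e-04]), 'wrist_force': array([ 0.03891523, -0.33658438,  0.43907801]), 'torque': array([ 0.05340301, -0.01387738,  0.00852826]), 'grip_force': 0.0, 'width': 0.9980230319188302}
```

View pics/s1.png

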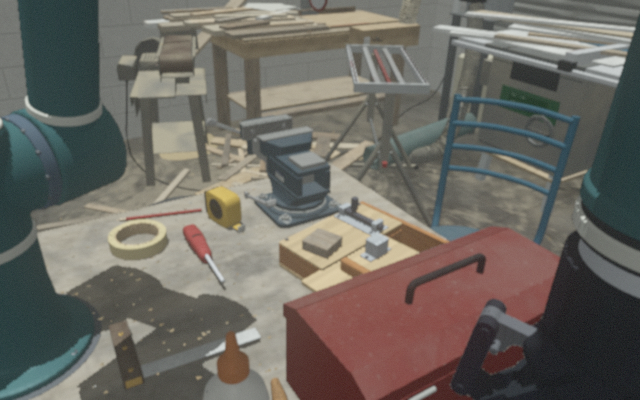

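View pics/d1.png

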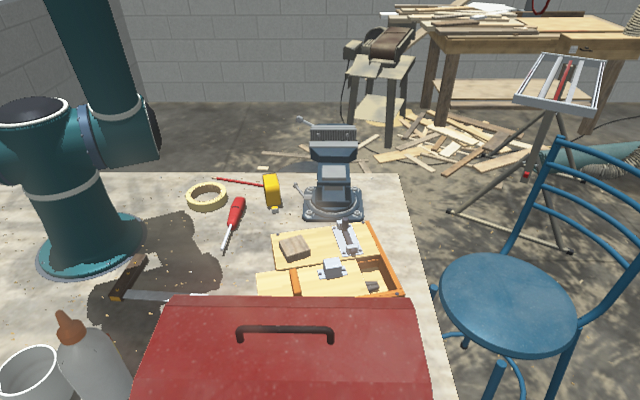

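```bash
python3 -c "
from h import *
i=cv2.imread('pics/d1.png')[205:305,245:415];cv2.imwrite('pics/d1c.png',cv2.resize(i,None,fx=4.7,fy=4.7,interpolation=cv2.INTER_CUBIC))
i=cv2.imread('pics/s1.png')[185:305,270:460];cv2.imwrite('pics/s1c.png',cv2.resize(i,None,fx=4.2,fy=4.2,interpolation=cv2.INTER_CUBIC))
"
```

```text
(no output)
```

View pics/d1c.png

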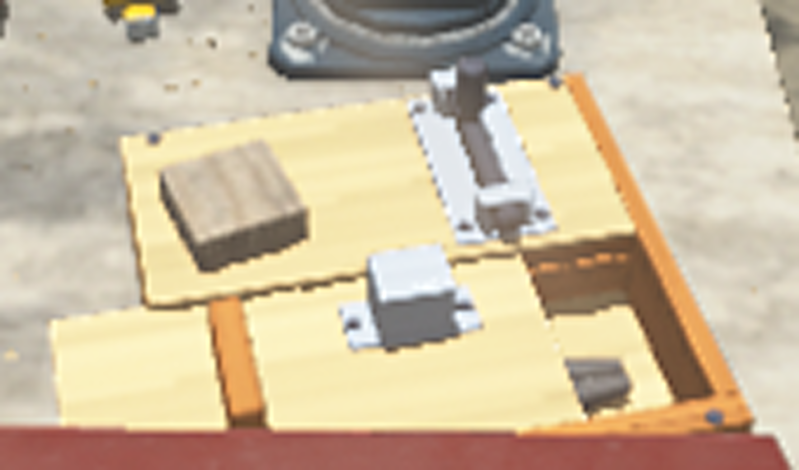

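View pics/s1c.png

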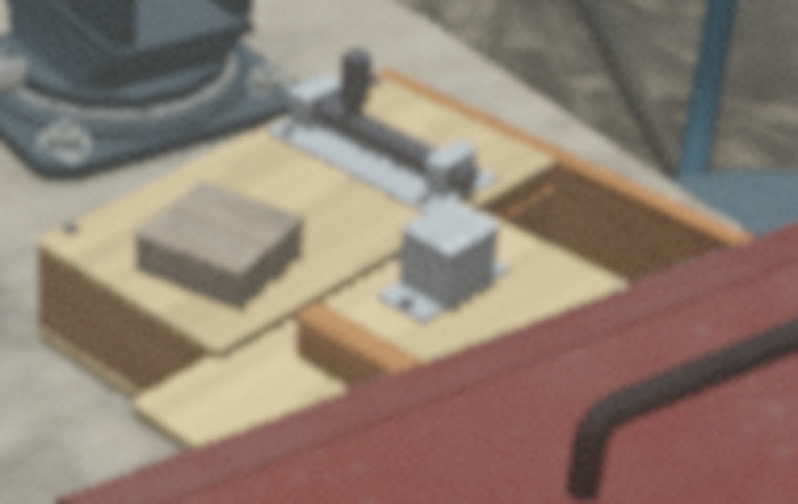

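```bash
cat >> h.py <<'E'
def d(u,v,z): return onz('d1',(245+u/4.7-.4,205+v/4.7-.4),z)
def s(u,v,z): return onz('s1',(270+u/4.2-.4,185+v/4.2-.4),z)
E
python3 -c "
from h import *
np.set_printoptions(precision=4,suppress=True)
P=dict(dA=d(122,138,.052),dB=d(148,305,.052),dC=d(635,235,.052),dD=d(582,75,.053),dE=d(750,418,.053),
sA=s(40,243,.052),sB=s(220,353,.052),sC=s(553,160,.052),sD=s(385,70,.053),sE=s(748,238,.053),
knobtop_d=d(471,65,.097),knobtop_s=s(356,55,.097),tip_d=d(512,225,.062),
barTopFarL_d=d(210,300,.068),barTopFarR_d=d(242,298,.068),barR_near=d(264,415,.068), bar_s=s(305,308,.068),
kTop=[d(*p,.075) for p in((368,260),(440,245),(456,285),(372,298))],kTop_s=[s(*p,.075) for p in((447,200),(497,225),(455,250),(402,232))],
lidcorner_d=d(50,322,.046),lid_s=s(135,402,.046),lidfar_d=d(522,255,.046),lidfar_s=s(628,287,.046), vise_d=[d(270,70,.02),d(555,70,.02)],off=[d(*p,.071) for p in((160,175),(262,143),(308,210),(200,245))])
for k,v in P.items(): print(k,np.round(v,4).tolist() if not isinstance(v,list) else np.round(np.array(v),4).tolist())
a=P['dC']-P['dB'];print(np.degrees(np.arctan2(a[1],a[0])));a=P['dE']-P['dD'];print(np.degrees(np.arctan2(a[1],a[0]))+90)
a=P['sC']-P['sB'];print(np.degrees(np.arctan2(a[1],a[0])))
"
```

```text
dA [0.4152, -0.0214, 0.052]
dB [0.4382, -0.1243, 0.052]
dC [0.642, -0.0806, 0.052]
dD [0.6283, 0.0254, 0.053]
dE [0.6749, -0.1801, 0.053]
sA [0.4155, -0.0226, 0.052]
sB [0.439, -0.124, 0.052]
sC [0.6436, -0.0755, 0.052]
sD [0.6267, 0.0274, 0.053]
sE [0.6725, -0.1665, 0.053]
knobtop_d [0.5725, -0.022, 0.097]
knobtop_s [0.5732, -0.0197, 0.097]
tip_d [0.5888, -0.0856, 0.062]
barTopFarL_d [0.4655, -0.1362, 0.068]
barTopFarR_d [0.4782, -0.135, 0.068]
barR_near [0.4903, -0.1942, 0.068]
bar_s [0.4704, -0.1341, 0.068]
kTop [[0.5283, -0.12, 0.075], [0.5575, -0.1111, 0.075], [0.5634, -0.1333, 0.075], [0.5301, -0.1408, 0.075]]
kTop_s [[0.5579, -0.1076, 0.075], [0.5638, -0.1326, 0.075], [0.5379, -0.1387, 0.075], [0.5275, -0.1179, 0.075]]
lidcorner_d [0.3979, -0.1287, 0.046]
lid_s [0.3997, -0.1273, 0.046]
lidfar_d [0.5937, -0.0873, 0.046]
lidfar_s [0.6118, -0.1616, 0.046]
vise_d [[0.477, 0.0674, 0.02], [0.6208, 0.0694, 0.02]]
off [[0.4385, -0.0666, 0.071], [0.4811, -0.0453, 0.071], [0.5028, -0.0872, 0.071], [0.4593, -0.1085, 0.071]]
12.087604435904728
12.798387740093219
13.323537328930131
```

```bash
cat >> h.py <<'E'
def tri(us,ud):
    P=[]
    for f in('s1','d1'):
        c=np.load('pics/'+f+'.npz');P.append(c['K']@np.c_[c['R'],c['t']])
    X=cv2.triangulatePoints(P[0],P[1],np.array(us,float),np.array(ud,float))[:,0];X=X[:3]/X[3]
    return X,proj('s1',X)-us,proj('d1',X)-ud
E
python3 -c "
from h import *
np.set_printoptions(precision=3,suppress=True)
print('tbL',tri((287,305),(170,297)));print('tbR',tri((492,229),(411,300)))
print('viseblockBR',tri((329,190),(357,187)));print('visetopR',tri((329,163),(358,158)));print('base',tri((338,207),(361,219)))
from scipy.spatial.transform import Rotation as r
print(r.from_rotvec(monitor.read_state()['tcp_rot']).as_matrix())
"
```

```text
tbL (array([ 0.299, -0.264,  0.138]), array([-0.013, -0.022]), array([0.005, 0.035]))
tbR (array([ 0.663, -0.256,  0.129]), array([0.014, 0.021]), array([-0.007, -0.044]))
viseblockBR (array([0.612, 0.13 , 0.048]), array([-1.939, -4.92 ]), array([0.877, 8.118]))
visetopR (array([0.611, 0.135, 0.115]), array([-2.503, -7.805]), array([ 1.064, 12.691]))
base (array([0.618, 0.093, 0.008]), array([0.538, 1.029]), array([-0.292, -1.771]))
[[ 0.893  0.449 -0.001]
 [ 0.449 -0.893  0.002]
 [ 0.    -0.002 -1.   ]]
```

jog_arm --commands '[{"travel":[0,0,-30],"rot":[0,0,0],"claw":255},{"travel":[0,0,-40],"rot":[0,0,0],"claw":255},{"travel":[0,0,-40],"rot":[0,0,0],"claw":255},{"travel":[0,0,-10],"rot":[0,0,7],"claw":255},{"travel":[0,0,0],"rot":[0,0,7],"claw":255}]' --force 40

```text
time: 0.6
tool_pos: [0.3037, -0.6042, 0.3551]
tcp_rot: [3.118, 0.339, 0.003]
wrist_force: [0.8, -0.1, -0.8]
width: 0.14
grip_force: 0.0
```

jog_arm --commands '[{"travel":[20,-33,0],"rot":[0,0,0],"claw":255},{"travel":[20,-33,0],"rot":[0,0,0],"claw":255},{"travel":[20,-33,0],"rot":[0,0,0],"claw":255},{"travel":[20,-33,0],"rot":[0,0,0],"claw":255},{"travel":[20,-33,0],"rot":[0,0,0],"claw":255}]'

```text
time: 1.1
tool_pos: [0.3645, -0.4185, 0.3506]
tcp_rot: [-3.121, -0.347, 0.001]
wrist_force: [0.8, -0.1, -0.0]
width: -0.001
grip_force: 0.0
```

jog_arm --commands '[{"travel":[20,-33,0],"rot":[0,0,0],"claw":255},{"travel":[20,-33,0],"rot":[0,0,0],"claw":255},{"travel":[20,-33,0],"rot":[0,0,0],"claw":255},{"travel":[20,-33,0],"rot":[0,0,0],"claw":255},{"travel":[20,-33,0],"rot":[0,0,0],"claw":255}]'

```text
time: 1.6
tool_pos: [0.4257, -0.2356, 0.3508]
tcp_rot: [-3.122, -0.347, 0.001]
wrist_force: [0.1, 0.3, -0.1]
width: -0.0
grip_force: 0.0
```

```bash
python3 -c "
from h import *
s=monitor.read_state();print(s['tool_pos'],s['tcp_rot'],s['width'],s['time'],s['wrist_force'])
snap('wrist','w1')"
```

```text
[ 0.42573775 -0.23555855  0.35083489] [-3.12196709e+00 -3.46604351e-01  6.10509635e-04] -0.0002757372934419387 1.6 [ 0.08832277  0.32793985 -0.10135359]
```

View pics/w1.png

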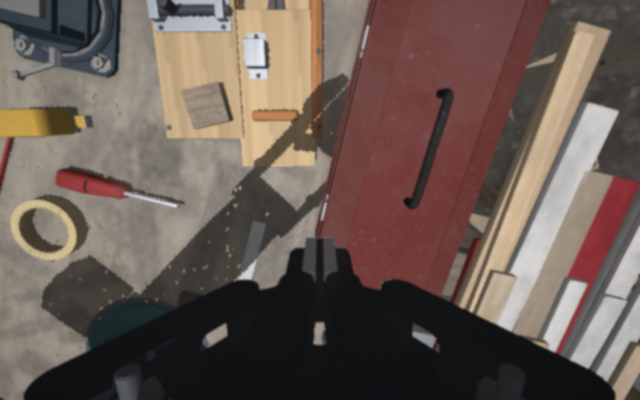

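```bash
python3 -c "
from h import *
np.set_printoptions(precision=4,suppress=True)
c=np.cos(np.radians(12.7));s_=np.sin(np.radians(12.7));M=np.array([[c,s_],[-s_,c]])
T=np.array([.4257,-.2356])
for n,p,z in(('barL',(253,121),.068),('barR',(298,121),.068),('deckcorner',(168,137),.052),('lidL',(242,165),.046),('lidR',(314,165),.046),('keepc',(257,50),.075)):
  X=onz('w1',p,z)[:2];print(n,X,M@X,M@(X-T))
"
```

```text
barL [ 0.464 -0.138] [ 0.4223 -0.2367] [0.0588 0.0867]
barR [ 0.477  -0.1959] [ 0.4222 -0.2959] [0.0588 0.0275]
deckcorner [ 0.4161 -0.0236] [ 0.4007 -0.1145] [0.0372 0.2089]
lidL [ 0.3986 -0.1284] [ 0.3607 -0.2129] [-0.0028  0.1106]
lidR [ 0.4212 -0.2293] [ 0.3605 -0.3163] [-0.003   0.0071]
keepc [ 0.5488 -0.1304] [ 0.5067 -0.2478] [0.1432 0.0756]
```

jog_arm --commands '[{"travel":[15,-27,0],"rot":[0,0,0],"claw":255},{"travel":[15,-27,20],"rot":[0,0,0],"claw":255},{"travel":[3,-3,35],"rot":[0,0,0],"claw":255},{"travel":[0,0,40],"rot":[0,0,0],"claw":255},{"travel":[0,0,40],"rot":[0,0,0],"claw":255}]'

```text
time: 2.15
tool_pos: [0.4455, -0.174, 0.215]
tcp_rot: [3.122, 0.349, 0.001]
wrist_force: [0.3, -0.5, -1.2]
width: 0.004
grip_force: 0.0
```

jog_arm --commands '[{"travel":[0,0,40],"rot":[0,0,0],"claw":255},{"travel":[0,0,40],"rot":[0,0,0],"claw":255},{"travel":[0,0,35],"rot":[0,0,0],"claw":255},{"travel":[0,0,17],"rot":[0,0,0],"claw":255},{"travel":[0,0,0],"rot":[0,0,0],"claw":255}]'

```text
time: 2.65
tool_pos: [0.4422, -0.1731, 0.0806]
tcp_rot: [-3.118, -0.347, 0.011]
wrist_force: [0.1, -0.6, 0.1]
width: 0.001
grip_force: 0.0
```

jog_arm --commands '[{"travel":[2,0,15],"rot":[0,0,0],"claw":255},{"travel":[2,0,10],"rot":[0,0,0],"claw":255},{"travel":[2,0,0],"rot":[0,0,0],"claw":255},{"travel":[0,0,0],"rot":[0,0,0],"claw":255},{"travel":[0,0,0],"rot":[0,0,0],"claw":255}]'

```text
time: 3.15
tool_pos: [0.4521, -0.1734, 0.0603]
tcp_rot: [3.122, 0.347, 0.002]
wrist_force: [-0.1, 0.2, -1.3]
width: 0.001
grip_force: 0.0
```

jog_arm --commands '[{"travel":[1,0,3],"rot":[0,0,0],"claw":255},{"travel":[1,0,2],"rot":[0,0,0],"claw":255},{"travel":[1,0,0],"rot":[0,0,0],"claw":255},{"travel":[1,0,0],"rot":[0,0,0],"claw":255},{"travel":[1,0,0],"rot":[0,0,0],"claw":255}]'

```text
time: 3.65
tool_pos: [0.4563, -0.1719, 0.0543]
tcp_rot: [3.122, 0.347, 0.0]
wrist_force: [-0.2, -0.5, -0.8]
width: 0.001
grip_force: 0.0
```

jog_arm --commands '[{"travel":[1,0,0],"rot":[0,0,0],"claw":255},{"travel":[1,0,0],"rot":[0,0,0],"claw":255},{"travel":[1,0,0],"rot":[0,0,0],"claw":255},{"travel":[1,0,0],"rot":[0,0,0],"claw":255},{"travel":[1,0,0],"rot":[0,0,0],"claw":255}]'

```text
time: 4.15
tool_pos: [0.4606, -0.1709, 0.0542]
tcp_rot: [3.122, 0.348, -0.002]
wrist_force: [-3.7, -1.2, 4.6]
width: 0.002
grip_force: 2.3
```

jog_arm --commands '[{"travel":[1,0,-1],"rot":[0,0,0],"claw":255},{"travel":[1,0,0],"rot":[0,0,0],"claw":255},{"travel":[1,0,0],"rot":[0,0,0],"claw":255},{"travel":[1,0,0],"rot":[0,0,0],"claw":255},{"travel":[1,0,0],"rot":[0,0,0],"claw":255}]'

```text
time: 4.65
tool_pos: [0.4659, -0.1696, 0.0551]
tcp_rot: [-3.122, -0.347, 0.0]
wrist_force: [-1.5, 0.2, -1.9]
width: 0.001
grip_force: 0.9
```

jog_arm --commands '[{"travel":[1,0,0],"rot":[0,0,0],"claw":255},{"travel":[1,0,0],"rot":[0,0,0],"claw":255},{"travel":[1,0,0],"rot":[0,0,0],"claw":255},{"travel":[1,0,0],"rot":[0,0,0],"claw":255},{"travel":[1,0,0],"rot":[0,0,0],"claw":255}]'

```text
time: 5.15
tool_pos: [0.471, -0.1686, 0.0553]
tcp_rot: [3.122, 0.347, 0.0]
wrist_force: [-1.4, -0.3, -1.3]
width: 0.005
grip_force: 0.8
```

jog_arm --commands '[{"travel":[1,0,0],"rot":[0,0,0],"claw":255},{"travel":[1,0,0],"rot":[0,0,0],"claw":255},{"travel":[1,0,0],"rot":[0,0,0],"claw":255},{"travel":[1,0,0],"rot":[0,0,0],"claw":255},{"travel":[1,0,0],"rot":[0,0,0],"claw":255}]'

```text
time: 5.65
tool_pos: [0.4758, -0.1675, 0.0553]
tcp_rot: [-3.122, -0.347, 0.0]
wrist_force: [-1.2, -0.4, -0.7]
width: -0.001
grip_force: 0.9
```

jog_arm --commands '[{"travel":[1,0,0],"rot":[0,0,0],"claw":255},{"travel":[1,0,0],"rot":[0,0,0],"claw":255},{"travel":[1,0,0],"rot":[0,0,0],"claw":255},{"travel":[1,0,0],"rot":[0,0,0],"claw":255},{"travel":[1,0,0],"rot":[0,0,0],"claw":255}]'

```text
time: 6.15
tool_pos: [0.4806, -0.1664, 0.0553]
tcp_rot: [-3.122, -0.347, 0.0]
wrist_force: [-2.7, -0.7, -1.1]
width: 0.002
grip_force: 0.9
```

jog_arm --commands '[{"travel":[1,0,0],"rot":[0,0,0],"claw":255},{"travel":[1,0,0],"rot":[0,0,0],"claw":255},{"travel":[1,0,0],"rot":[0,0,0],"claw":255},{"travel":[1,0,0],"rot":[0,0,0],"claw":255},{"travel":[1,0,0],"rot":[0,0,0],"claw":255}]'

```text
time: 6.65
tool_pos: [0.4855, -0.1653, 0.0553]
tcp_rot: [-3.122, -0.347, 0.0]
wrist_force: [-1.3, -0.1, -1.2]
width: -0.002
grip_force: 1.0
```

jog_arm --commands '[{"travel":[1,0,0],"rot":[0,0,0],"claw":255},{"travel":[1,0,0],"rot":[0,0,0],"claw":255},{"travel":[1,0,0],"rot":[0,0,0],"claw":255},{"travel":[1,0,0],"rot":[0,0,0],"claw":255},{"travel":[1,0,0],"rot":[0,0,0],"claw":255}]'

```text
time: 7.15
tool_pos: [0.4905, -0.1642, 0.0553]
tcp_rot: [3.122, 0.347, 0.0]
wrist_force: [-2.1, 0.3, -1.1]
width: -0.001
grip_force: 1.0
```

jog_arm --commands '[{"travel":[1,0,0],"rot":[0,0,0],"claw":255},{"travel":[1,0,0],"rot":[0,0,0],"claw":255},{"travel":[1,0,0],"rot":[0,0,0],"claw":255},{"travel":[1,0,0],"rot":[0,0,0],"claw":255},{"travel":[1,0,0],"rot":[0,0,0],"claw":255}]'

```text
time: 7.65
tool_pos: [0.4953, -0.1631, 0.0553]
tcp_rot: [-3.122, -0.347, 0.0]
wrist_force: [-2.0, -1.1, 0.3]
width: -0.002
grip_force: 1.0
```

jog_arm --commands '[{"travel":[1,0,0],"rot":[0,0,0],"claw":255},{"travel":[1,0,0],"rot":[0,0,0],"claw":255},{"travel":[1,0,0],"rot":[0,0,0],"claw":255},{"travel":[1,0,0],"rot":[0,0,0],"claw":255},{"travel":[0.5,0,0],"rot":[0,0,0],"claw":255}]'

```text
time: 8.15
tool_pos: [0.4998, -0.1621, 0.0553]
tcp_rot: [-3.122, -0.347, -0.0]
wrist_force: [-2.0, -0.8, -0.9]
width: -0.0
grip_force: 1.0
```

jog_arm --commands '[{"travel":[0.6,0,0],"rot":[0,0,0],"claw":255},{"travel":[0.6,0,0],"rot":[0,0,0],"claw":255},{"travel":[0.6,0,0],"rot":[0,0,0],"claw":255},{"travel":[0.6,0,0],"rot":[0,0,0],"claw":255},{"travel":[0.6,0,0],"rot":[0,0,0],"claw":255}]'

```text
time: 8.65
tool_pos: [0.5026, -0.1615, 0.0553]
tcp_rot: [-3.122, -0.347, -0.0]
wrist_force: [-3.0, -0.8, -0.6]
width: -0.001
grip_force: 1.0
```

jog_arm --commands '[{"travel":[0.4,0,0],"rot":[0,0,0],"claw":255},{"travel":[0.4,0,0],"rot":[0,0,0],"claw":255},{"travel":[0.4,0,0],"rot":[0,0,0],"claw":255},{"travel":[0.4,0,0],"rot":[0,0,0],"claw":255},{"travel":[0.4,0,0],"rot":[0,0,0],"claw":255}]'

```text
time: 9.15
tool_pos: [0.5045, -0.1611, 0.0553]
tcp_rot: [-3.122, -0.347, 0.0]
wrist_force: [-1.9, -0.5, -1.1]
width: -0.002
grip_force: 1.0
```

xcomp ≈ .4567; wall expected within ~3 mm.

jog_arm --commands '[{"travel":[0.2,0,0],"rot":[0,0,0],"claw":255},{"travel":[0.2,0,0],"rot":[0,0,0],"claw":255},{"travel":[0.2,0,0],"rot":[0,0,0],"claw":255},{"travel":[0.2,0,0],"rot":[0,0,0],"claw":255},{"travel":[0.2,0,0],"rot":[0,0,0],"claw":255}]'

```text
time: 9.65
tool_pos: [0.5055, -0.1608, 0.0553]
tcp_rot: [-3.122, -0.347, 0.0]
wrist_force: [-1.8, -0.2, -0.8]
width: -0.003
grip_force: 1.0
```

jog_arm --commands '[{"travel":[0.2,0,0],"rot":[0,0,0],"claw":255},{"travel":[0.2,0,0],"rot":[0,0,0],"claw":255},{"travel":[0.2,0,0],"rot":[0,0,0],"claw":255},{"travel":[0.2,0,0],"rot":[0,0,0],"claw":255},{"travel":[0.2,0,0],"rot":[0,0,0],"claw":255}]'

```text
time: 10.15
tool_pos: [0.5064, -0.1606, 0.0553]
tcp_rot: [-3.122, -0.347, 0.0]
wrist_force: [-1.9, 0.4, -0.4]
width: 0.0
grip_force: 1.0
```

jog_arm --commands '[{"travel":[0.2,0,0],"rot":[0,0,0],"claw":255},{"travel":[0.2,0,0],"rot":[0,0,0],"claw":255},{"travel":[0.2,0,0],"rot":[0,0,0],"claw":255},{"travel":[0.2,0,0],"rot":[0,0,0],"claw":255},{"travel":[0.2,0,0],"rot":[0,0,0],"claw":255}]'

```text
time: 10.65
tool_pos: [0.5074, -0.1604, 0.0553]
tcp_rot: [-3.122, -0.347, -0.0]
wrist_force: [-1.8, -1.4, -1.2]
width: -0.001
grip_force: 1.0
```

```bash
python3 -c "
from h import *
print(monitor.read_state()['wrist_force'])"
```

```text
[-1.7516732  -1.40591242 -1.19902678]
```

jog_arm --commands '[{"travel":[0.2,0,0],"rot":[0,0,0],"claw":255},{"travel":[0.2,0,0],"rot":[0,0,0],"claw":255},{"travel":[0.2,0,0],"rot":[0,0,0],"claw":255},{"travel":[0.2,0,0],"rot":[0,0,0],"claw":255},{"travel":[0.2,0,0],"rot":[0,0,0],"claw":255}]'

```text
time: 11.15
tool_pos: [0.5084, -0.1602, 0.0553]
tcp_rot: [-3.122, -0.347, 0.0]
wrist_force: [-2.7, -0.1, -0.7]
width: 0.002
grip_force: 1.0
```

jog_arm --commands '[{"travel":[0.2,0,0],"rot":[0,0,0],"claw":255},{"travel":[0.2,0,0],"rot":[0,0,0],"claw":255},{"travel":[0.2,0,0],"rot":[0,0,0],"claw":255},{"travel":[0.2,0,0],"rot":[0,0,0],"claw":255},{"travel":[0.2,0,0],"rot":[0,0,0],"claw":255}]'

```text
time: 11.65
tool_pos: [0.5093, -0.16, 0.0553]
tcp_rot: [-3.122, -0.347, 0.0]
wrist_force: [-2.4, -0.1, -0.1]
width: 0.001
grip_force: 1.4
```

Grip force ticks up; continue finely.

jog_arm --commands '[{"travel":[0.2,0,0],"rot":[0,0,0],"claw":255},{"travel":[0.2,0,0],"rot":[0,0,0],"claw":255},{"travel":[0.2,0,0],"rot":[0,0,0],"claw":255},{"travel":[0.1,0,0],"rot":[0,0,0],"claw":255},{"travel":[0,0,0],"rot":[0,0,0],"claw":255}]'

```text
time: 12.15
tool_pos: [0.5093, -0.1599, 0.0552]
tcp_rot: [-3.122, -0.347, 0.002]
wrist_force: [-5.3, -1.1, 1.6]
width: 0.002
grip_force: 2.8
```

jog_arm --commands '[{"travel":[0.3,0,0],"rot":[0,0,0],"claw":255},{"travel":[0.3,0,0],"rot":[0,0,0],"claw":255},{"travel":[0.2,0,0],"rot":[0,0,0],"claw":255},{"travel":[0,0,0],"rot":[0,0,0],"claw":255},{"travel":[0,0,0],"rot":[0,0,0],"claw":255}]'

```text
time: 12.65
tool_pos: [0.5094, -0.1599, 0.0552]
tcp_rot: [-3.122, -0.348, 0.005]
wrist_force: [-7.9, -2.8, 3.8]
width: 0.002
grip_force: 4.0
```

jog_arm --commands '[{"travel":[-2,0,0],"rot":[0,0,0],"claw":255},{"travel":[-4,0,0],"rot":[0,0,0],"claw":255},{"travel":[0,0,-20],"rot":[0,0,0],"claw":255},{"travel":[0,0,-40],"rot":[0,0,0],"claw":255},{"travel":[0,0,-40],"rot":[0,0,0],"claw":255}]'

```text
time: 13.15
tool_pos: [0.5049, -0.1606, 0.1559]
tcp_rot: [-3.122, -0.347, -0.0]
wrist_force: [0.7, -0.4, 1.0]
width: 0.004
grip_force: 0.0
```

jog_arm --commands '[{"travel":[15,-25,-10],"rot":[0,0,0],"claw":255},{"travel":[15,-25,0],"rot":[0,0,0],"claw":255},{"travel":[15,-25,0],"rot":[0,0,0],"claw":255},{"travel":[0,0,0],"rot":[0,0,0],"claw":255},{"travel":[0,0,0],"rot":[0,0,0],"claw":255}]'

```text
time: 13.65
tool_pos: [0.533, -0.0774, 0.1656]
tcp_rot: [3.122, 0.35, 0.002]
wrist_force: [0.7, -0.6, 0.4]
width: 0.0
grip_force: 0.0
```

```bash
python3 -c "
from h import *
s=monitor.read_state();print(s['tool_pos'],s['tcp_rot'],s['wrist_force'])
snap('side','d2');snap('wrist','w2')
i=cv2.imread('pics/d2.png')[180:305,235:415];cv2.imwrite('pics/d2c.png',cv2.resize(i,None,fx=4,fy=4,interpolation=cv2.INTER_CUBIC))"
```

```text
[ 0.53303549 -0.07743271  0.16563441] [3.12157963e+00 3.49824649e-01 2.22618445e-03] [ 0.72758867 -0.60445781  0.37085172]
```

View pics/w2.png

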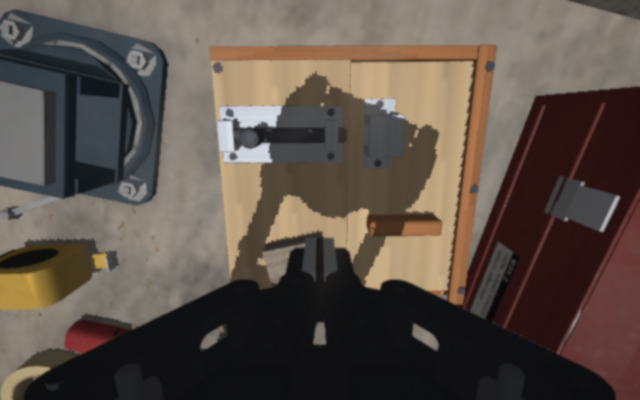

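```bash
python3 -c "
from h import *
np.set_printoptions(precision=4,suppress=True)
c=np.cos(np.radians(12.7));s_=np.sin(np.radians(12.7));M=np.array([[c,s_],[-s_,c]])
T=np.array([.5330,-.0774])
for n,p,z in(('knob',(248,139),.097),('rod tip',(345,134),.062),('keepL',(365,135),.075),('keepR',(402,137),.075),('caseLU',(212,46),.053),('caseRU',(495,46),.053),('strapback',(219,137),.07),('viseNearR',(166,60),.02)):
  X=onz('w2',p,z)[:2];print(n,X,M@X,M@(X-T))
"
```

```text
knob [ 0.5723 -0.0211] [ 0.5537 -0.1464] [0.0507 0.0463]
rod tip [ 0.5883 -0.0863] [ 0.5549 -0.2136] [ 0.052  -0.0209]
keepL [ 0.5913 -0.0996] [ 0.5549 -0.2271] [ 0.052  -0.0344]
keepR [ 0.5959 -0.1264] [ 0.5535 -0.2543] [ 0.0506 -0.0616]
caseLU [0.6285 0.0248] [ 0.6186 -0.1139] [0.1157 0.0787]
caseRU [ 0.6749 -0.1808] [ 0.6186 -0.3247] [ 0.1157 -0.132 ]
strapback [0.5658 0.0057] [ 0.5532 -0.1188] [0.0503 0.0739]
viseNearR [0.6131 0.0729] [ 0.6142 -0.0636] [0.1112 0.1291]
```

jog_arm --commands '[{"travel":[17,-27,0],"rot":[0,0,0],"claw":255},{"travel":[17,-27,0],"rot":[0,0,0],"claw":255},{"travel":[17,-26,0],"rot":[0,0,0],"claw":255},{"travel":[0,0,0],"rot":[0,0,0],"claw":255},{"travel":[0,0,20],"rot":[0,0,0],"claw":255}]'

```text
time: 14.25
tool_pos: [0.5673, 0.0109, 0.148]
tcp_rot: [3.121, 0.348, 0.01]
wrist_force: [0.1, -0.2, 0.4]
width: 0.003
grip_force: 0.0
```

jog_arm --commands '[{"travel":[0,0,25],"rot":[0,0,0],"claw":255},{"travel":[0,0,20],"rot":[0,0,0],"claw":255},{"travel":[0,0,12],"rot":[0,0,0],"claw":255},{"travel":[0,0,5],"rot":[0,0,0],"claw":255},{"travel":[0,0,0],"rot":[0,0,0],"claw":255}]'

```text
time: 14.75
tool_pos: [0.5642, 0.0106, 0.0828]
tcp_rot: [-3.122, -0.346, 0.002]
wrist_force: [-0.0, 0.0, 0.9]
width: -0.002
grip_force: 0.0
```

```bash
python3 -c "
from h import *
snap('side','d3')
i=cv2.imread('pics/d3.png')[180:305,235:415];cv2.imwrite('pics/d3c.png',cv2.resize(i,None,fx=4,fy=4,interpolation=cv2.INTER_CUBIC))"
```

```text
(no output)
```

View pics/d3c.png

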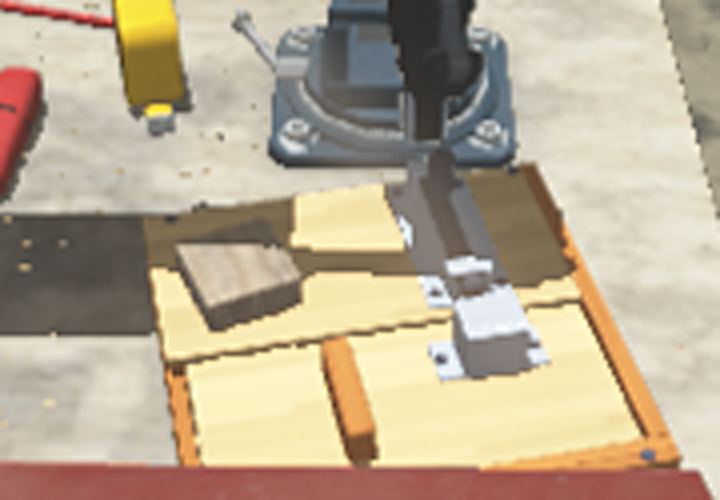

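jog_arm --commands '[{"travel":[0.5,1,2],"rot":[0,0,0],"claw":255},{"travel":[0.5,1,1],"rot":[0,0,0],"claw":255},{"travel":[0,1,0],"rot":[0,0,0],"claw":255},{"travel":[0,1,0],"rot":[0,0,0],"claw":255},{"travel":[0,1,0],"rot":[0,0,0],"claw":255}]'

```text
time: 15.3
tool_pos: [0.5668, 0.0066, 0.0805]
tcp_rot: [3.122, 0.347, 0.001]
wrist_force: [0.0, 0.6, 0.6]
width: -0.0
grip_force: 0.0
```

jog_arm --commands '[{"travel":[0,0.8,0],"rot":[0,0,0],"claw":255},{"travel":[0,0.8,0],"rot":[0,0,0],"claw":255},{"travel":[0,0.8,0],"rot":[0,0,0],"claw":255},{"travel":[0,0.8,0],"rot":[0,0,0],"claw":255},{"travel":[0,0.8,0],"rot":[0,0,0],"claw":255}]'

```text
time: 15.8
tool_pos: [0.5675, 0.0027, 0.0803]
tcp_rot: [3.122, 0.347, -0.0]
wrist_force: [-0.1, -0.2, -0.3]
width: -0.004
grip_force: 0.0
```

jog_arm --commands '[{"travel":[0,0.6,0],"rot":[0,0,0],"claw":255},{"travel":[0,0.6,0],"rot":[0,0,0],"claw":255},{"travel":[0,0.6,0],"rot":[0,0,0],"claw":255},{"travel":[0,0.6,0],"rot":[0,0,0],"claw":255},{"travel":[0,0.6,0],"rot":[0,0,0],"claw":255}]'

```text
time: 16.3
tool_pos: [0.5682, -0.0002, 0.0803]
tcp_rot: [-3.122, -0.347, 0.0]
wrist_force: [0.0, -0.1, -0.8]
width: 0.003
grip_force: 0.0
```

jog_arm --commands '[{"travel":[0,0.6,0],"rot":[0,0,0],"claw":255},{"travel":[0,0.6,0],"rot":[0,0,0],"claw":255},{"travel":[0,0.6,0],"rot":[0,0,0],"claw":255},{"travel":[0,0.6,0],"rot":[0,0,0],"claw":255},{"travel":[0,0.6,0],"rot":[0,0,0],"claw":255}]'

```text
time: 16.8
tool_pos: [0.5684, -0.0011, 0.0803]
tcp_rot: [-3.119, -0.346, 0.001]
wrist_force: [-1.0, 8.7, 1.5]
width: 0.002
grip_force: 4.5
```

jog_arm --commands '[{"travel":[0,0.6,0],"rot":[0,0,0],"claw":255},{"travel":[0,0.6,0],"rot":[0,0,0],"claw":255},{"travel":[0,0.6,0],"rot":[0,0,0],"claw":255},{"travel":[0,0.6,0],"rot":[0,0,0],"claw":255},{"travel":[0,0.6,0],"rot":[0,0,0],"claw":255}]'

```text
time: 17.3
tool_pos: [0.569, -0.0038, 0.0803]
tcp_rot: [-3.119, -0.346, 0.001]
wrist_force: [-2.3, 8.9, 2.4]
width: -0.002
grip_force: 4.5
```

jog_arm --commands '[{"travel":[0,0.6,0],"rot":[0,0,0],"claw":255},{"travel":[0,0.6,0],"rot":[0,0,0],"claw":255},{"travel":[0,0.6,0],"rot":[0,0,0],"claw":255},{"travel":[0,0.6,0],"rot":[0,0,0],"claw":255},{"travel":[0,0.6,0],"rot":[0,0,0],"claw":255}]'

```text
time: 17.8
tool_pos: [0.5697, -0.0067, 0.0802]
tcp_rot: [-3.119, -0.346, 0.001]
wrist_force: [-1.5, 9.0, 2.1]
width: -0.003
grip_force: 4.5
```

jog_arm --commands '[{"travel":[0,0.8,0],"rot":[0,0,0],"claw":255},{"travel":[0,0.8,0],"rot":[0,0,0],"claw":255},{"travel":[0,0.8,0],"rot":[0,0,0],"claw":255},{"travel":[0,0.8,0],"rot":[0,0,0],"claw":255},{"travel":[0,0.8,0],"rot":[0,0,0],"claw":255}]'

```text
time: 18.3
tool_pos: [0.5705, -0.0106, 0.0802]
tcp_rot: [-3.119, -0.346, 0.001]
wrist_force: [-1.2, 8.8, 1.6]
width: 0.006
grip_force: 4.6
```

jog_arm --commands '[{"travel":[0,0.4,0],"rot":[0,0,0],"claw":255},{"travel":[0,0.4,0],"rot":[0,0,0],"claw":255},{"travel":[0,0.4,0],"rot":[0,0,0],"claw":255},{"travel":[0,0.4,0],"rot":[0,0,0],"claw":255},{"travel":[0,0.4,0],"rot":[0,0,0],"claw":255}]'

```text
time: 18.8
tool_pos: [0.571, -0.0126, 0.0803]
tcp_rot: [-3.119, -0.346, 0.001]
wrist_force: [-1.1, 9.1, 2.2]
width: -0.006
grip_force: 4.5
```

jog_arm --commands '[{"travel":[0,0.4,0],"rot":[0,0,0],"claw":255},{"travel":[0,0.4,0],"rot":[0,0,0],"claw":255},{"travel":[0,0.4,0],"rot":[0,0,0],"claw":255},{"travel":[0,0.4,0],"rot":[0,0,0],"claw":255},{"travel":[0,0.4,0],"rot":[0,0,0],"claw":255}]'

```text
time: 19.3
tool_pos: [0.5714, -0.0145, 0.0802]
tcp_rot: [-3.119, -0.346, 0.001]
wrist_force: [-1.1, 8.4, 2.3]
width: 0.0
grip_force: 4.5
```

```bash
python3 -c "
from h import *
print(monitor.read_state()['wrist_force'])"
```

```text
[-1.13959433  8.44958333  2.31195302]
```

jog_arm --commands '[{"travel":[0,0.4,0],"rot":[0,0,0],"claw":255},{"travel":[0,0.4,0],"rot":[0,0,0],"claw":255},{"travel":[0,0.4,0],"rot":[0,0,0],"claw":255},{"travel":[0,0.4,0],"rot":[0,0,0],"claw":255},{"travel":[0,0.4,0],"rot":[0,0,0],"claw":255}]'

```text
time: 19.8
tool_pos: [0.5719, -0.0164, 0.0803]
tcp_rot: [-3.119, -0.346, 0.001]
wrist_force: [-0.7, 8.7, 1.9]
width: -0.002
grip_force: 4.5
```

jog_arm --commands '[{"travel":[0,0.4,0],"rot":[0,0,0],"claw":255},{"travel":[0,0.4,0],"rot":[0,0,0],"claw":255},{"travel":[0,0.4,0],"rot":[0,0,0],"claw":255},{"travel":[0,0.4,0],"rot":[0,0,0],"claw":255},{"travel":[0,0.4,0],"rot":[0,0,0],"claw":255}]'

```text
time: 20.3
tool_pos: [0.5724, -0.0184, 0.0803]
tcp_rot: [-3.119, -0.346, 0.001]
wrist_force: [-1.8, 8.4, 1.3]
width: -0.002
grip_force: 4.5
```

jog_arm --commands '[{"travel":[0,0.6,0],"rot":[0,0,0],"claw":255},{"travel":[0,0.6,0],"rot":[0,0,0],"claw":255},{"travel":[0,0.6,0],"rot":[0,0,0],"claw":255},{"travel":[0,0.6,0],"rot":[0,0,0],"claw":255},{"travel":[0,0.6,0],"rot":[0,0,0],"claw":255}]'

```text
time: 20.8
tool_pos: [0.573, -0.0213, 0.0802]
tcp_rot: [-3.119, -0.346, 0.001]
wrist_force: [-0.4, 8.7, 1.5]
width: 0.004
grip_force: 4.5
```

jog_arm --commands '[{"travel":[0,0.6,0],"rot":[0,0,0],"claw":255},{"travel":[0,0.6,0],"rot":[0,0,0],"claw":255},{"travel":[0,0.6,0],"rot":[0,0,0],"claw":255},{"travel":[0,0.6,0],"rot":[0,0,0],"claw":255},{"travel":[0,0.6,0],"rot":[0,0,0],"claw":255}]'

```text
time: 21.3
tool_pos: [0.5737, -0.0243, 0.0803]
tcp_rot: [-3.119, -0.346, 0.001]
wrist_force: [-1.6, 8.4, 2.1]
width: 0.001
grip_force: 4.5
```

jog_arm --commands '[{"travel":[0,0.4,0],"rot":[0,0,0],"claw":255},{"travel":[0,0.4,0],"rot":[0,0,0],"claw":255},{"travel":[0,0.4,0],"rot":[0,0,0],"claw":255},{"travel":[0,0.4,0],"rot":[0,0,0],"claw":255},{"travel":[0,0.4,0],"rot":[0,0,0],"claw":255}]'

```text
time: 21.8
tool_pos: [0.5741, -0.0262, 0.0802]
tcp_rot: [-3.119, -0.346, 0.001]
wrist_force: [-0.7, 9.8, 2.2]
width: -0.001
grip_force: 4.5
```

jog_arm --commands '[{"travel":[0,0.4,0],"rot":[0,0,0],"claw":255},{"travel":[0,0.4,0],"rot":[0,0,0],"claw":255},{"travel":[0,0.4,0],"rot":[0,0,0],"claw":255},{"travel":[0,0.4,0],"rot":[0,0,0],"claw":255},{"travel":[0,0.4,0],"rot":[0,0,0],"claw":255}]'

```text
time: 22.3
tool_pos: [0.5746, -0.0281, 0.0803]
tcp_rot: [-3.119, -0.346, 0.001]
wrist_force: [-0.7, 8.9, 2.8]
width: -0.002
grip_force: 4.5
```

jog_arm --commands '[{"travel":[0,0.3,0],"rot":[0,0,0],"claw":255},{"travel":[0,0.3,0],"rot":[0,0,0],"claw":255},{"travel":[0,0.3,0],"rot":[0,0,0],"claw":255},{"travel":[0,0.3,0],"rot":[0,0,0],"claw":255},{"travel":[0,0,0],"rot":[0,0,0],"claw":255}]'

```text
time: 22.8
tool_pos: [0.5749, -0.0293, 0.0803]
tcp_rot: [-3.119, -0.346, 0.001]
wrist_force: [-0.1, 9.1, 1.8]
width: -0.002
grip_force: 4.5
```

jog_arm --commands '[{"travel":[0,0.3,0],"rot":[0,0,0],"claw":255},{"travel":[0,0.3,0],"rot":[0,0,0],"claw":255},{"travel":[0,0.3,0],"rot":[0,0,0],"claw":255},{"travel":[0,0.3,0],"rot":[0,0,0],"claw":255},{"travel":[0,0,0],"rot":[0,0,0],"claw":255}]'

```text
time: 23.3
tool_pos: [0.5751, -0.0305, 0.0802]
tcp_rot: [-3.119, -0.346, 0.001]
wrist_force: [-1.3, 9.6, 1.7]
width: 0.003
grip_force: 4.5
```

jog_arm --commands '[{"travel":[0,0.3,0],"rot":[0,0,0],"claw":255},{"travel":[0,0.3,0],"rot":[0,0,0],"claw":255},{"travel":[0,0.3,0],"rot":[0,0,0],"claw":255},{"travel":[0,0.3,0],"rot":[0,0,0],"claw":255},{"travel":[0,0,0],"rot":[0,0,0],"claw":255}]'

```text
time: 23.8
tool_pos: [0.5754, -0.0317, 0.0803]
tcp_rot: [-3.119, -0.346, 0.001]
wrist_force: [-1.6, 9.4, 1.2]
width: 0.002
grip_force: 4.5
```

jog_arm --commands '[{"travel":[0,0.3,0],"rot":[0,0,0],"claw":255},{"travel":[0,0.3,0],"rot":[0,0,0],"claw":255},{"travel":[0,0.3,0],"rot":[0,0,0],"claw":255},{"travel":[0,0.3,0],"rot":[0,0,0],"claw":255},{"travel":[0,0,0],"rot":[0,0,0],"claw":255}]'

```text
time: 24.3
tool_pos: [0.5757, -0.0329, 0.0803]
tcp_rot: [-3.119, -0.346, 0.001]
wrist_force: [-1.8, 8.5, 1.1]
width: 0.0
grip_force: 4.5
```

jog_arm --commands '[{"travel":[0,0.3,0],"rot":[0,0,0],"claw":255},{"travel":[0,0.3,0],"rot":[0,0,0],"claw":255},{"travel":[0,0.3,0],"rot":[0,0,0],"claw":255},{"travel":[0,0.3,0],"rot":[0,0,0],"claw":255},{"travel":[0,0,0],"rot":[0,0,0],"claw":255}]'

```text
time: 24.8
tool_pos: [0.576, -0.034, 0.0803]
tcp_rot: [-3.119, -0.346, 0.001]
wrist_force: [-1.8, 8.5, 2.7]
width: 0.002
grip_force: 4.5
```

jog_arm --commands '[{"travel":[0,0.3,0],"rot":[0,0,0],"claw":255},{"travel":[0,0.3,0],"rot":[0,0,0],"claw":255},{"travel":[0,0.3,0],"rot":[0,0,0],"claw":255},{"travel":[0,0.3,0],"rot":[0,0,0],"claw":255},{"travel":[0,0,0],"rot":[0,0,0],"claw":255}]'

```text
time: 25.3
tool_pos: [0.5762, -0.0352, 0.0802]
tcp_rot: [-3.119, -0.346, 0.001]
wrist_force: [-0.7, 8.6, 1.8]
width: 0.002
grip_force: 4.5
```

jog_arm --commands '[{"travel":[0,0.3,0],"rot":[0,0,0],"claw":255},{"travel":[0,0.3,0],"rot":[0,0,0],"claw":255},{"travel":[0,0.3,0],"rot":[0,0,0],"claw":255},{"travel":[0,0.3,0],"rot":[0,0,0],"claw":255},{"travel":[0,0,0],"rot":[0,0,0],"claw":255}]'

```text
time: 25.8
tool_pos: [0.5762, -0.0355, 0.0802]
tcp_rot: [-3.117, -0.345, 0.001]
wrist_force: [-1.6, 12.2, 3.0]
width: -0.0
grip_force: 6.0
```

jog_arm --commands '[{"travel":[0,0.3,0],"rot":[0,0,0],"claw":255},{"travel":[0,0.3,0],"rot":[0,0,0],"claw":255},{"travel":[0,0.1,0],"rot":[0,0,0],"claw":255},{"travel":[0,0,0],"rot":[0,0,0],"claw":255},{"travel":[0,0,0],"rot":[0,0,0],"claw":255}]'

```text
time: 26.3
tool_pos: [0.5764, -0.0362, 0.0802]
tcp_rot: [-3.118, -0.345, 0.001]
wrist_force: [-2.1, 11.0, 2.1]
width: -0.002
grip_force: 5.9
```

jog_arm --commands '[{"travel":[0,0.3,0],"rot":[0,0,0],"claw":255},{"travel":[0,0.3,0],"rot":[0,0,0],"claw":255},{"travel":[0,0.1,0],"rot":[0,0,0],"claw":255},{"travel":[0,0,0],"rot":[0,0,0],"claw":255},{"travel":[0,0,0],"rot":[0,0,0],"claw":255}]'

```text
time: 26.8
tool_pos: [0.5766, -0.0368, 0.0802]
tcp_rot: [-3.118, -0.345, 0.001]
wrist_force: [-0.7, 11.8, 2.5]
width: 0.004
grip_force: 5.9
```

jog_arm --commands '[{"travel":[0,0.3,0],"rot":[0,0,0],"claw":255},{"travel":[0,0.3,0],"rot":[0,0,0],"claw":255},{"travel":[0,0.2,0],"rot":[0,0,0],"claw":255},{"travel":[0,0,0],"rot":[0,0,0],"claw":255},{"travel":[0,0,0],"rot":[0,0,0],"claw":255}]'

```text
time: 27.3
tool_pos: [0.5767, -0.0376, 0.0802]
tcp_rot: [-3.118, -0.346, 0.001]
wrist_force: [-2.1, 11.6, 2.7]
width: 0.003
grip_force: 5.9
```

jog_arm --commands '[{"travel":[0,0.3,0],"rot":[0,0,0],"claw":255},{"travel":[0,0.3,0],"rot":[0,0,0],"claw":255},{"travel":[0,0.2,0],"rot":[0,0,0],"claw":255},{"travel":[0,0,0],"rot":[0,0,0],"claw":255},{"travel":[0,0,0],"rot":[0,0,0],"claw":255}]'

```text
time: 27.8
tool_pos: [0.5768, -0.0378, 0.0803]
tcp_rot: [-3.117, -0.345, 0.002]
wrist_force: [-1.0, 13.1, 3.5]
width: -0.001
grip_force: 6.9
```

Stopped; force rising towards 15 N.

jog_arm --commands '[{"travel":[0,0.3,0],"rot":[0,0,0],"claw":255},{"travel":[0,0.2,0],"rot":[0,0,0],"claw":255},{"travel":[0,0,0],"rot":[0,0,0],"claw":255},{"travel":[0,0,0],"rot":[0,0,0],"claw":255},{"travel":[0,0,0],"rot":[0,0,0],"claw":255}]'

```text
time: 28.3
tool_pos: [0.5768, -0.0379, 0.0803]
tcp_rot: [-3.116, -0.345, 0.002]
wrist_force: [-2.9, 15.2, 2.4]
width: -0.001
grip_force: 7.6
```

jog_arm --commands '[{"travel":[0,-3,0],"rot":[0,0,0],"claw":255},{"travel":[0,-6,0],"rot":[0,0,0],"claw":255},{"travel":[0,-3,-10],"rot":[0,0,0],"claw":255},{"travel":[0,0,-35],"rot":[0,0,0],"claw":255},{"travel":[0,0,-35],"rot":[0,0,0],"claw":255}]'

```text
time: 28.8
tool_pos: [0.574, -0.0305, 0.1606]
tcp_rot: [3.122, 0.347, -0.004]
wrist_force: [1.4, 0.6, 0.6]
width: 0.001
grip_force: 0.0
```

jog_arm --commands '[{"travel":[-25,0,-20],"rot":[0,0,0],"claw":255},{"travel":[-25,0,0],"rot":[0,0,0],"claw":255},{"travel":[-25,0,0],"rot":[0,0,0],"claw":255},{"travel":[0,0,0],"rot":[0,0,0],"claw":255},{"travel":[0,0,0],"rot":[0,0,0],"claw":255}]'

```text
time: 29.3
tool_pos: [0.502, -0.0472, 0.1812]
tcp_rot: [3.122, 0.346, 0.003]
wrist_force: [-0.0, -0.1, 0.4]
width: 0.004
grip_force: 0.0
```

```bash
python3 -c "
from h import *
snap('wrist','w4')
i=cv2.imread('pics/w4.png')[0:300,150:550];cv2.imwrite('pics/w4c.png',cv2.resize(i,None,fx=2,fy=2,interpolation=cv2.INTER_CUBIC))"
```

```text
(no output)
```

View pics/w4c.png

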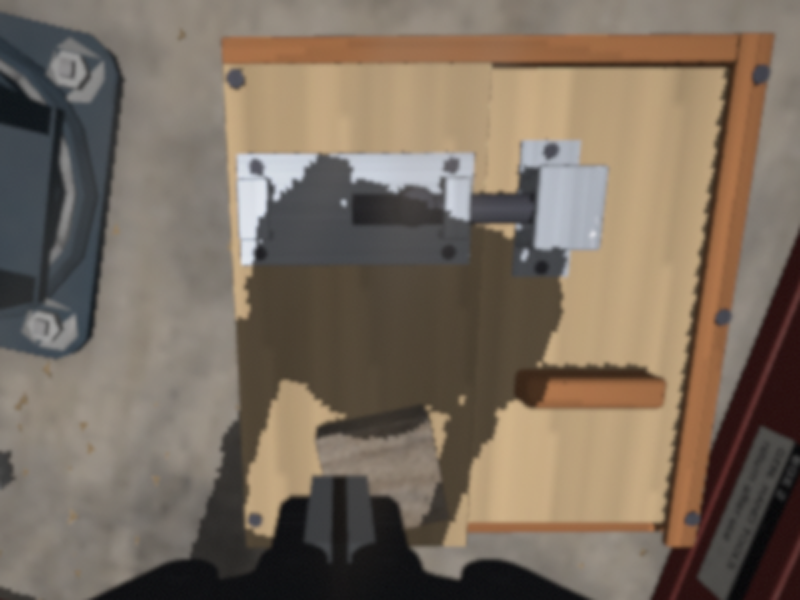

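The wrist crop shows the bolt rod entering the keeper at about (530,208) and the lid edge against the back wall at row 65. The offcut has not moved and the tool is clear.

```bash
python3 -c "
from h import *
print(workorder.finish_job())"
```

```text
the job is handed in; nothing more can be done
None
```

I slid the lid home against the back wall, pushed the bolt to the bottom of the keeper, seated it with about 15 N, and handed the job in at about 29 s; the hand-in did not return a verdict.

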